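# Snap the specimen carrier home on the three balls of the measuring stage

## Robot

A 7-joint arm with a two-finger parallel gripper is mounted at the origin on the work surface. World frame = base frame: x ahead of the robot, y to its left, z up, the work surface at z = 0. Lengths are in m, angles in rad, forces in N, time in s.
With the tool pointing down it reaches from about 0.35 to 0.9 m from the base axis. Payload 7.2 kg.
Tool frame: the origin (TCP) lies at the centre of the arm's flange, where the gripper is bolted on; the fingertips stand 182 mm ahead of it and the grasp point (between the pads) lies 163 mm ahead of it; y points along the fingers, x is the direction in which the jaws open and shut, and the axes are right-handed (so a half turn about y gives the same grasp; the last joint's range is limited). The gripper opens to 88 mm and grips with 3 to 60 N. Pads are 20 mm wide; open, the fingers measure 115 mm over their backs; the gripper's body (75 mm by 178 mm) begins 61 mm behind the grasp point.
Start: joints at [1.159, 0.411, -0.013, 1.596, 0.006, 1.134, -0.082], TCP at [0.211, -0.588, 0.405] pointing down, gripper open.
Joint ranges: [-2.95, 2.95], [-0.29, 1.99], [-1.47, 1.44], [0.14, 2.54], [-1.03, 4.17], [0.13, 1.85], [-2.86, 2.86]. Speed limits (rad/s): [2.39, 2.39, 3.01, 3.01, 3.14, 3.14, 3.14].

## Interface

Orientations are given as a rotation vector (axis times angle).
In Python, from workcell import bot, fingers, read_state, cams, workorder, models gives the robot as it stands. Calls block until the motion is done:
- bot.move_ptp(position, orientation): joint-space move of the TCP to a pose.
- bot.move_l(position, vel=0.15, frame=None): straight line of the TCP; frame=None keeps the orientation; vel is the mean speed in m/s.
- bot.goto_joints(angles): joint-space move.
- fingers.open_jaws() and fingers.gripper_close(effort=None): open the fingers fully, or close them until they stop; effort is the grip in N (None keeps the last).
- bot.pause(seconds).
- bot.solve_ik(position, orientation): joint angles nearest the present ones, or None.
- read_state(): the state.
- cams.capture(name): name is "side" or "top" or "wrist"; returns (picture, depth): 480x640x3 uint8, red, green, blue; 480x640 float32, m along the optical axis (not along the pixel's ray), 0 where there is no reading.
- cams.camera_info(name): a dict with "fx", "fy", "cx", "cy" (pixels), "pose" (4x4, takes a point from camera to world coordinates); the wrist camera has in their place "hand_eye" (4x4, takes a point from camera to tool coordinates, whose origin is the TCP and whose axes are the tool frame's). Camera axes: x right, y up, looking along -z (the intrinsics and any distortion apply to the point x, -y, -z); pixel columns grow to the right and rows downward; lengths in m; the calibration is good to about 2 mm. A picture is of the moment at which its call begins: read the wrist's pose just before it. camera_info takes no time and is no camera call.
A pose or a line that the arm cannot do raises bot.MotionError and nothing moves.
- workorder.job_done(): hands the job in, once; it reports no verdict.
Trained networks look in the newest picture that a camera, given by its name, has taken for a name from the list of things; names that differ only in an ending like _2 or _b are one class to them, and where a whole thing is asked for, a point or a joint stands for the part that bears it (a point fixed in the world has none). Each returns a list of dicts, best first, with "score" (0 to 1); they miss things now and then, are a little off and sometimes report something else, mostly with a low value. They report only what shows in the picture. A call takes as long as a camera call. They do not tell look-alikes from the thing itself.
- models.recognise(camera, target): "xy" ([column, row] in pixels, amid what is visible of it).
- models.cut_out(camera, target): "mask" (480x640 bool, what is visible of it) and "xy" ([column, row] in pixels, amid what is visible of it).
The state is a dict: "time": time; "joint_pos": joint angles; "dq": joint speeds; "joint_torque": joint torques, N m; "position": TCP position; "tool_rot": TCP orientation; "force": force on the tool from outside, world axes, zero at the start; "torque": the same for the moment, N m; "grip_width": finger opening in m.
Only numpy, scipy, OpenCV 4.12 (cv2) and the standard library are available. Lean on these libraries where they do the work, as an engineer would, in place of code of your own. Each camera call takes 0.05 s, during which the arm holds its last target. There are 200 camera calls.

## Task

Take the specimen carrier by its bridge handle from the rubber mat and seat it on the three balls of the cross stage, narrow end away from the robot: feel its grooves onto the balls and press it gently straight down, without forcing it, until both sprung catches have snapped over its end rods and it sits fully home and level on all three balls. Let go of it, and leave everything else on the bench where it stands.

Things in the scene. Friction and masses are not known exactly. Their poses are not given: they have to be found in the camera images.
- carrier: The specimen carrier, about 0.42 kg: light-grey metal plate 110 x 80 x 14 mm (x, y, z) with four amber discs on top, lying on a black rubber mat. Origin: middle of its underside; x towards its narrow (52 mm wide) end, z up. At the start x points away from the robot within 0.6 rad. In its underside are three vee grooves 17 mm wide, matching the stage's three balls.
- handle (a point): Middle of the carrier's bridge handle, 46 mm above the carrier's underside, above its origin. The black bar runs along the carrier's x: 56 mm long, 14 mm wide (y), 18 mm high; the plate's top is 23 mm below the bar's underside, with only two posts at x = +-21 mm between.
- end_rod (a point): Middle of the steel rod (6 mm thick, along y) across the carrier's narrow end, 55 mm from its origin in x and 7 mm above its underside. There is another at the other end, x = -55 mm. The catches snap over these two rods.
- stage: The cross stage, fixed: black foot 190 x 170 mm, white focus housing, two grey slides with micrometers. Origin: middle of the foot's underside, on the bench; x away from the robot within 0.35 rad. The top slide carries three 12 mm steel balls at (x, y) = (-32, 24), (-32, -24), (36, 0) mm from its own middle and a sprung catch at each x end; it stays put when pressed.
- nest_mid (a point): Fixed point 112 mm above the stage's origin: where the carrier's origin comes home, axes parallel to the stage's, IF the slides stand at mid-travel. They do not: focus and micrometers were left anywhere, so the true home is up to 18 mm higher or lower and up to 5 mm off in the stage's x and in y (no turn). This offset is not in any measured pose: find it by feel or sight.
- catch_mid (a point): Fixed point: the far catch's tip at mid-travel (same offset as the home; the other is at x = -57). Ramps above the tips lean out 30 deg, to 33 mm above ball centres. Lowered, the rods meet them 14 to 23 mm before home; if x is off, one first, pushing along x. Passing takes 10 to 15 N; then, 5 mm before home, the push gives way and springs pull down.
- mat: Black rubber mat, fixed, 170 x 130 x 4 mm, under the carrier at the start. On the seating: after the snap, if y is off, the grooves ride on the balls and push the carrier sideways until it is shifted over; released too early it hangs askew. Home: underside level with ball centres, no more sinking or shifting under some 12 N. Over 20 N there is forcing it.
- wash_bottle: bystander: white wash bottle with a blue band, 60 mm wide, 170 mm tall. Origin: middle of its underside. Leave it alone.
- objective_can: bystander: black round can, 38 mm wide, 60 mm tall. Origin: middle of its underside. Leave it alone.
- oil_bottle: bystander: small amber dropper bottle, 28 mm wide, 55 mm tall. Origin: middle of its underside. Leave it alone.
- spare_section: bystander: loose amber resin disc, 25 mm wide, 18 mm tall. Origin: middle of its underside. Leave it alone.
Things that resemble listed ones, but are neither listed nor needed, are in the scene too. What is shaped like the carrier but green or pink is not meant.

How it is judged:
By the outcome, as a careful person would: the job done as asked, in the order asked, and still so for the second after the job is handed in, with the robot touching nothing.
It also fails if it takes over 59 s, if anything falls off the work surface, if the arm or the gripper's body presses on something with over 40 N, if the wrist force passes 120 N, or if a joint passes its speed limit or range.

## Working session

There is one attempt and no reset: what is moved stays moved. The work goes in short steps, each a Python script; the robot and the scene stay as the last script left them, time stands still between calls to the robot, and variables do not carry over. Pictures are saved under pics/ and viewed, about 8 in all and at most 12, crops included, and the job is handed in when it is done.

```bash
ls; mkdir -p pics; python3 - <<'E'
from workcell import *
import cv2,numpy as np
ims=[]
for c in("top","side"):
    p,d=cams.capture(c); ims.append(cv2.resize(p,(640,480))); cv2.imwrite(f"pics/{c}0.png",p[:,:,::-1]); np.save(f"pics/{c}0d.npy",d)
    i=cams.camera_info(c); print(c,{k:(np.round(v,4).tolist() if k=='pose' else v) for k,v in i.items()})
    for t in("carrier","stage","handle","end_rod"):
        print(t,[(np.round(r['xy']).tolist(),round(r['score'],2)) for r in models.recognise(c,t)])
print(cams.camera_info("wrist")); s=read_state(); print(s)
E
```

```text
pics
top {'fx': 447.50487661931044, 'fy': 447.50487661931044, 'cx': 320.1584846676427, 'cy': 240.539438616563, 'pose': [[-0.0293, 0.9766, -0.213, 0.2989], [-0.9996, -0.0283, 0.0077, 0.0092], [0.0015, 0.2132, 0.977, 1.1875], [0.0, 0.0, 0.0, 1.0]]}
carrier [([405.0, 246.0], 0.9), ([343.0, 246.0], 0.82), ([398.0, 323.0], 0.75), ([465.0, 191.0], 0.71)]
stage [([244.0, 262.0], 0.76), ([405.0, 246.0], 0.71)]
handle [([342.0, 243.0], 0.72), ([396.0, 319.0], 0.67), ([406.0, 250.0], 0.61), ([466.0, 194.0], 0.56)]
end_rod [([396.0, 323.0], 0.92), ([407.0, 255.0], 0.91), ([464.0, 196.0], 0.7), ([343.0, 244.0], 0.56)]
side {'fx': 463.7954844165629, 'fy': 463.7954844165629, 'cx': 317.819942673759, 'cy': 239.4510772595368, 'pose': [[-0.8398, 0.2691, -0.4715, 0.0183], [-0.5425, -0.4496, 0.7096, 0.7613], [-0.021, 0.8517, 0.5236, 0.6474], [0.0, 0.0, 0.0, 1.0]]}
carrier [([346.0, 190.0], 0.9), ([323.0, 253.0], 0.87), ([361.0, 226.0], 0.69)]
stage [([278.0, 311.0], 0.77)]
handle [([363.0, 228.0], 0.81), ([420.0, 251.0], 0.8), ([346.0, 190.0], 0.78), ([322.0, 250.0], 0.59)]
end_rod [([321.0, 252.0], 0.9
[... 503 characters left out ...]
]])}
{'time': 0.5, 'joint_pos': array([ 1.15878304,  0.41112108, -0.01272932,  1.59621318,  0.00561648,
        1.13429314, -0.08220401]), 'dq': array([ 5.07159911e-04, -1.37959274e-04, -9.63539314e-05, -1.35665021e-03,
       -2.17188736e-04,  1.26995330e-03,  1.83261896e-04]), 'joint_torque': array([-6.10567458e-04, -5.87252498e+01,  6.40099682e-01, -2.91160709e+01,
       -5.37910662e-02,  1.12367488e-02,  4.40801546e-05]), 'position': array([ 0.21067456, -0.58841898,  0.40463479]), 'tool_rot': array([-1.35247961,  0.95227879, -0.95227778]), 'force': array([-0.32462709,  0.48794166, -0.4133136 ]), 'torque': array([-0.01919608,  0.01955337,  0.02620349]), 'grip_width': 0.08798264046647591}
```

```bash
python3 - <<'E'
import cv2,numpy as np
a=cv2.imread("pics/top0.png");b=cv2.imread("pics/side0.png")
o=np.hstack([cv2.resize(a[140:380,170:510],None,fx=1.18,fy=1.18),cv2.resize(b[130:370,180:520],None,fx=1.18,fy=1.18)])
c=cv2.resize(a[170:350,180:500],(800,450),interpolation=cv2.INTER_CUBIC)
cv2.imwrite("pics/c1.png",c)
E
```

```text
(no output)
```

View pics/c1.png

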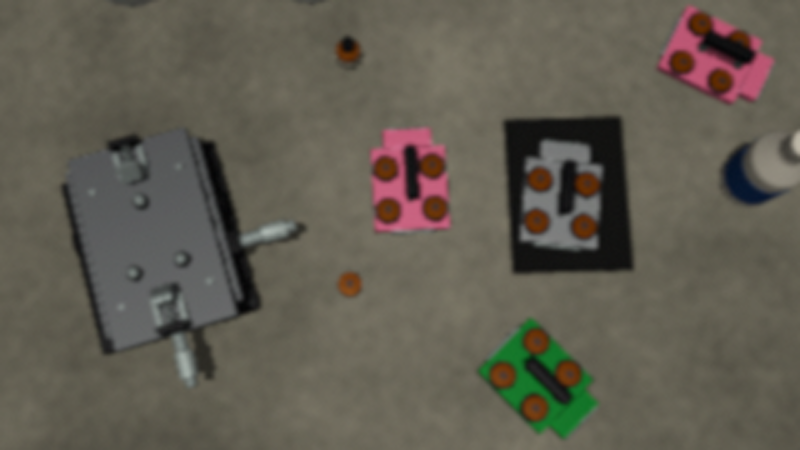

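View pics/side0.png

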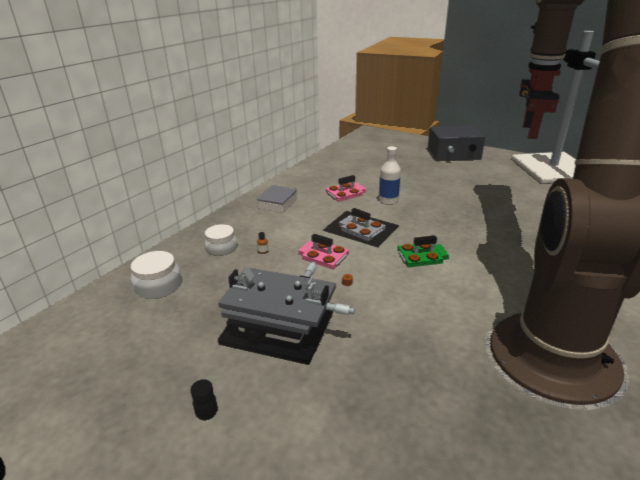

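```bash
cat > h.py <<'E'
from workcell import *
import cv2,numpy as np
from scipy.spatial.transform import Rotation as R
def rot(yaw,s=1):  # tool y down, tool x = s * carrier y for carrier yaw
    y=np.array([-np.sin(yaw),np.cos(yaw),0])*s; d=np.array([0,0,-1.])
    return R.from_matrix(np.c_[y,d,np.cross(y,d)]).as_rotvec()
def wpose():
    s=read_state(); T=np.eye(4); T[:3,:3]=R.from_rotvec(s['tool_rot']).as_matrix(); T[:3,3]=s['position']; return T
def ray(uv,i,T):
    d=np.array([(uv[0]-i['cx'])/i['fx'],-(uv[1]-i['cy'])/i['fy'],-1.]); return T[:3,3],T[:3,:3]@d
def at_z(uv,i,T,z):
    o,d=ray(uv,i,T); return o+d*(z-o[2])/d[2]
def at_d(uv,i,T,dep):
    o,d=ray(uv,i,T); return o+d*dep
def cloud(dep,i,T):
    v,u=np.mgrid[:480,:640]; D=np.stack([(u-i['cx'])/i['fx'],-(v-i['cy'])/i['fy'],-np.ones_like(u,float)],-1)*dep[...,None]
    return D@T[:3,:3].T+T[:3,3]
E
python3 - <<'E'
from h import *
i=cams.camera_info("top");T=i['pose'];d=np.load("pics/top0d.npy");P=cloud(d,i,T)
f=lambda u,v:(180+u*.4,170+v*.4)
for n,u,v in(("ballfar",140,201),("ballL",134,272),("ballR",182,258),("catchF",128,160),("catchN",170,308),("bar0",568,165),("bar1",568,213),("narrow",566,150),("plateside",515,215),("disc",540,180),("mat",520,260),("wide",560,247),("slide",110,230)):
    a=f(u,v); c,r=int(round(a[0])),int(round(a[1])); print(n,np.round(P[r,c],4))
q=cv2.minAreaRect
B=P[...,2]
m=((B>.045)&(B<.07)); m[:,:370]=0;m[:200]=0;m[300:]=0;m[:,440:]=0
p=P[m][:,:2];print(len(p),p.mean(0),np.linalg.svd(p-p.mean(0))[2][0], np.percentile(P[m][:,2],[10,50,90]))
m=(B>.09)&(B<.125);m[:,300:]=0;m[:200]=0
p=P[m][:,:2].astype(np.float32);print(len(p),q(p),np.median(P[m][:,2]))
T=wpose();print(np.round(T,3))
for s in(1,-1):
  for x,y,yaw in((.35,-.19,-.05),(.31,.19,.2)):
    j=bot.solve_ik([x,y,.45],rot(yaw,s)); print(s,None if j is None else np.round(j,2))
E
```

```text
ballfar [0.5184 0.2098 0.0986]
ballL [0.4458 0.2132 0.1021]
ballR [0.4589 0.1667 0.1044]
catchF [0.5591 0.2224 0.1002]
catchN [0.4113 0.1798 0.0973]
bar0 [ 0.5504 -0.2246  0.0594]
bar1 [ 0.5013 -0.2219  0.0552]
narrow [ 0.5751 -0.2306  0.0231]
plateside [ 5.101e-01 -1.764e-01 -1.000e-04]
disc [ 0.5425 -0.2012  0.0256]
mat [ 0.4601 -0.1776  0.0071]
wide [ 0.4725 -0.2213  0.0059]
slide [0.4919 0.2424 0.0828]
131 [ 0.52842069 -0.223561  ] [-0.99008466  0.14047191] [0.05294953 0.05888974 0.06185363]
835 ((0.2995196282863617, 0.15380528569221497), (0.5810320377349854, 0.12054011970758438), 14.461552619934082) 0.09261831714139657
[[ 0.337 -0.     0.941  0.211]
 [-0.941 -0.     0.337 -0.588]
 [ 0.    -1.    -0.     0.405]
 [ 0.     0.     0.     1.   ]]
1 [ 1.02  0.01 -0.63  2.    0.    1.14  1.91]
1 [ 0.94 -0.21 -1.37  2.04 -0.23  1.16  1.45]
-1 [ 0.63 -0.01 -0.25  2.02 -0.    1.14 -1.24]
-1 [ 0.95 -0.22 -1.37  2.04 -0.24  1.16 -1.69]
```

```bash
python3 - <<'E'
from h import *
for n,p,yaw in(("st",[.483,.199,.385],.28),("ca",[.528,-.2235,.32],-.08)):
    bot.move_ptp(p,rot(yaw,-1)); bot.pause(.2); T=wpose()
    im,d=cams.capture("wrist"); cv2.imwrite(f"pics/{n}1.png",im[:,:,::-1]); np.savez(f"pics/{n}1.npz",d=d,T=T)
    print(n,read_state()['time'],np.round(T[:3,3],4),np.round(read_state()['joint_pos'],2))
E
```

```text
st 3.675 [0.4832 0.1986 0.385 ] [ 0.28  0.42 -0.99  1.82  0.39  1.11 -2.13]
ca 5.5083 [ 0.5284 -0.2223  0.3203] [ 0.93  0.55 -0.84  1.78  0.48  1.03 -1.74]
```

View pics/st1.png

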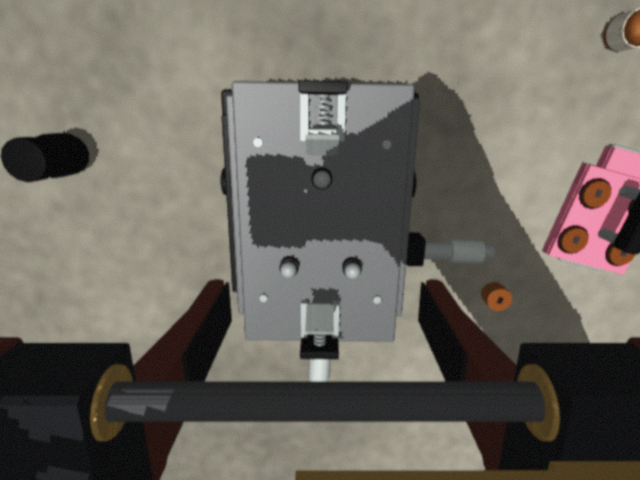

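View pics/ca1.png

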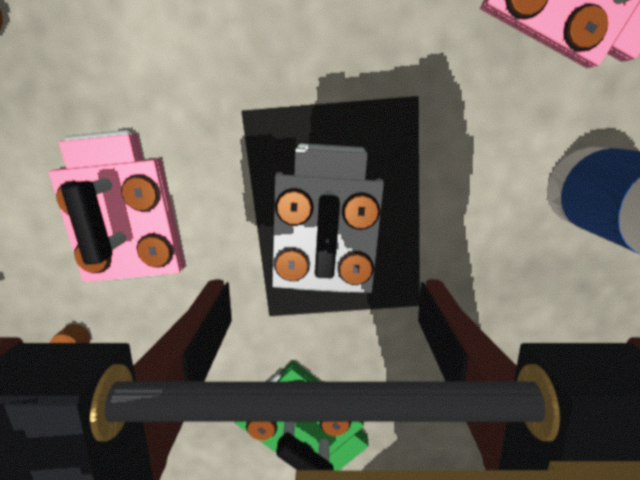

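```bash
python3 - <<'E'
from h import *
from scipy.optimize import least_squares
i=cams.camera_info("wrist");H=i['hand_eye']
z=np.load("pics/st1.npz");T=z['T']@H;P=cloud(z['d'],i,T)
px=[(289,267),(353,267),(321,178)]
C=[]
for u,v in px:
    w=P[v-25:v+26,u-25:u+26].reshape(-1,3); sl=np.median(w[:,2])
    q=P[v-5:v+6,u-5:u+6].reshape(-1,3)
    r=least_squares(lambda c:np.linalg.norm(q-c,axis=1)-.006,q.mean(0)-[0,0,.005],loss='soft_l1',f_scale=.001)
    m=(z['d'][v-14:v+15,u-14:u+15]); 
    print("slide z",sl.round(4),"sphere",r.x.round(4),"rms",np.sqrt(np.mean(r.fun**2)).round(4)); C.append(r.x)
# pixel-based fit
def proj(X):
    c=(np.linalg.inv(T)@np.append(X,1))[:3]; return np.array([i['cx']+i['fx']*c[0]/-c[2],i['cy']-i['fy']*c[1]/-c[2]])
b=np.array([(-.032,.024,0),(-.032,-.024,0),(.036,0,0)])
def res(p): return np.concatenate([proj(R.from_euler('z',p[3]).apply(k)+p[:3])-u for k,u in zip(b,px)])
r=least_squares(res,[.483,.199,.098,.29]);print("pixfit",r.x.round(4),r.fun.round(1))
C=np.array(C);f=C[2]-C[:2].mean(0);print("3d mid",(C[:2].mean(0)+f*32/68).round(4),"yaw",np.arctan2(f[1],f[0]).round(4),np.linalg.norm(f))
# slide edges yaw
im=cv2.imread("pics/st1.png")
m=(P[...,2]>r.x[2]-.025)&(P[...,2]<r.x[2]+.002);m[:90]=0;m[335:]=0;m[:,:215]=0;m[:,430:]=0
p=P[m][:,:2].astype(np.float32);print("slide rect",cv2.minAreaRect(p))
for k in(proj(R.from_euler('z',r.x[3]).apply([.057,0,.003])+r.x[:3]),proj(R.from_euler('z',r.x[3]).apply([-.057,0,.003])+r.x[:3])):print("catch tip px",k.round())
z=np.load("pics/ca1.npz");T=z['T']@H;P=cloud(z['d'],i,T)
for n,h,a in(("bar",.059,[(328,196),(325,277)]),("plate",.018,[(329,179),(325,289.5)])):
    q=np.array([at_z(k,i,T,h) for k in a]);d=q[0]-q[1];print(n,q.mean(0).round(4),np.arctan2(d[1],d[0]).round(3),np.linalg.norm(d[:2]).round(4))
B=P[...,2];m=np.zeros_like(B,bool);m[185:290,310:345]=1;m&=(B>.045)&(B<.075)
p=P[m][:,:2];print(len(p),p.mean(0).round(4),cv2.minAreaRect(p.astype(np.float32)),np.median(B[m]).round(4))
print("disc tops",[np.median(B[v-5:v+6,u-5:u+6]).round(4) for u,v in((293,208),(361,211),(291,265),(356,268))])
o=np.hstack([cv2.resize(im[70:350,215:435],(400,509),interpolation=cv2.INTER_CUBIC),cv2.resize(cv2.imread("pics/ca1.png")[130:310,255:400],(400,497),interpolation=cv2.INTER_CUBIC)[:497].copy() if 0 else cv2.resize(cv2.imread("pics/ca1.png")[130:310,255:400],(400,509),interpolation=cv2.INTER_CUBIC)]);cv2.imwrite("pics/z.png",o)
E
```

```text
slide z 0.0878 sphere [0.4489 0.2163 0.0974] rms 0.0006
slide z 0.0878 sphere [0.4617 0.17   0.0972] rms 0.0006
slide z 0.0878 sphere [0.5204 0.2109 0.0976] rms 0.0241
pixfit [0.4867 0.2017 0.0931 0.2779] [ 0.4  0.1 -0.4  0.2 -0.  -0.3]
3d mid [0.486  0.2015 0.0975] yaw 0.2656 0.06748653208267216
slide rect ((0.48921358585357666, 0.19340914487838745), (0.18866153061389923, 0.15959341824054718), 16.02389907836914)
catch tip px [321. 148.]
catch tip px [321. 299.]
bar [ 0.5337 -0.2246  0.059 ] -0.111 0.056
plate [ 0.5215 -0.2242  0.018 ] -0.11 0.089
1728 [ 0.5344 -0.2247] ((0.5320892333984375, -0.2245057225227356), (0.013996822759509087, 0.05555935949087143), 81.890869140625) 0.0592
disc tops [np.float64(0.0232), np.float64(0.0233), np.float64(0.0232), np.float64(0.0233)]
```

View pics/z.png

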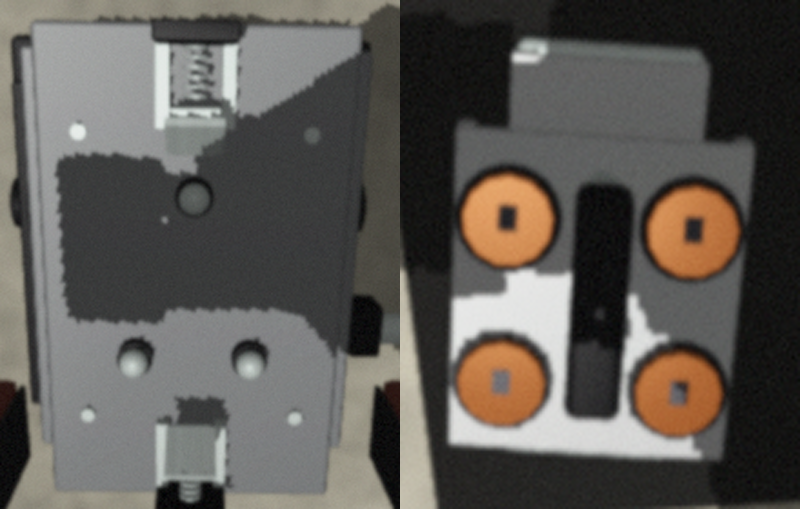

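```bash
python3 - <<'E'
from h import *
r=rot(-.11,-1)
bot.move_ptp([.5337,-.2246,.26],r); bot.move_l([.5337,-.2246,.2135],vel=.1)
fingers.gripper_close(50); s=read_state(); print(s['time'],s['grip_width'],s['force'].round(1))
bot.move_l([.5337,-.2246,.40],vel=.2); s=read_state(); print(s['time'],s['grip_width'],s['force'].round(2))
bot.move_ptp([.4865,.2016,.40],rot(.278,-1)); bot.pause(.3); s=read_state(); print(s['time'],s['position'].round(4),s['force'].round(2),s['torque'].round(2),R.from_rotvec(s['tool_rot']).as_matrix().round(4).tolist())
T=wpose();im,d=cams.capture("wrist");cv2.imwrite("pics/held.png",im[:,:,::-1]);np.savez("pics/held.npz",d=d,T=T)
im,d=cams.capture("side");cv2.imwrite("pics/helds.png",im[:,:,::-1])
a=cv2.imread("pics/held.png")[100:480,140:500];b=cv2.resize(cv2.imread("pics/helds.png")[120:380,150:400],(365,380));cv2.imwrite("pics/h2.png",np.hstack([a,b]))
E
```

```text
7.6 0.013700885556297452 [0.2 0.5 0.1]
8.6833 0.013945512304069693 [-0.28 -0.   -4.88]
10.5667 [0.4868 0.201  0.4   ] [-0.12 -0.61 -4.48] [ 0.02 -0.02  0.04] [[0.2732, -0.0001, 0.962], [-0.962, -0.0001, 0.2732], [0.0001, -1.0, -0.0001]]
```

View pics/h2.png

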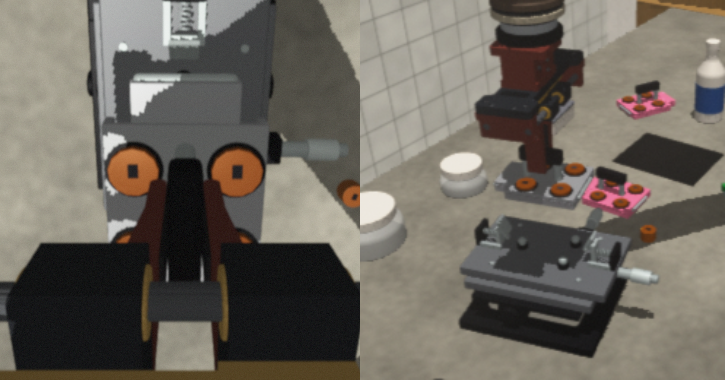

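```bash
cat >> h.py <<'E'
YAW=.278; ex=np.array([np.cos(YAW),np.sin(YAW),0]); ey=np.array([-np.sin(YAW),np.cos(YAW),0]); ez=np.array([0,0,1.])
S=np.array([ex,ey,ez]); HOME=np.array([.4865,.2016,0])
def st(base=np.zeros(3)):  # position rel. to estimated home (mm, stage axes) and force
    s=read_state(); return S@(s['position']-HOME)*[1e3,1e3,1e3],S@s['force']-base,s
def go(x,y,z,vel=.02): # stage mm, TCP z mm
    bot.move_l(HOME+(ex*x+ey*y+ez*z)/1e3,vel=vel)
E
python3 - <<'E'
from h import *
i=cams.camera_info("wrist");H=i['hand_eye']
A=np.load("pics/ca1.npz");Tc=A['T']@H
q=[at_z(k,i,Tc,.0233) for k in((293,208),(361,211),(291,265),(356,268))]
cx=np.array([np.cos(-.11),np.sin(-.11),0]);cy=np.array([-cx[1],cx[0],0])
q=np.array(q);m=q.mean(0);print("disc centre",m.round(4));loc=np.c_[(q-m)@cx,(q-m)@cy];print(loc.round(4))
B=np.load("pics/held.npz");Th=B['T']@H
p=np.array([at_d(k,i,Th,np.median(B['d'][k[1]-4:k[1]+5,k[0]-4:k[0]+5])) for k in((273,272),(375,272))])
im=cv2.imread("pics/held.png").astype(int);am=((im[...,2]-im[...,0])>60).astype(np.uint8)
n,l,st_,c=cv2.connectedComponentsWithStats(am)
print([(c[k].round(1),st_[k].tolist()) for k in range(1,n) if st_[k,4]>300])
rel=(p.mean(0)-B['T'][:3,3]);print("held disc mid rel TCP (stage x,y,z)",(S@rel).round(4),"minus front disc x ->",(S@rel)[0]-loc[:2,0].mean(), "yaw diff",((p[0]-p[1])@ex).round(4))
go(0,0,345,.1);bot.pause(.3);P,F,s=st();print(s['time'],P.round(2),F.round(2));base=F.copy();np.save("base.npy",base)
x=y=0
for z in range(336,323,-1):
    go(x,y,z,.03);P,F,s=st(base);print(z,P.round(2),F.round(2),s['torque'].round(2),round(s['time'],2))
    if np.abs(F).max()>6:break
E
```

```text
disc centre [ 0.5216 -0.2228  0.0233]
[[ 0.023   0.0246]
 [ 0.0223 -0.0257]
 [-0.0222  0.0257]
 [-0.0231 -0.0246]]
[(array([626.3,  35.5]), [614, 17, 26, 35, 606]), (array([587.5, 215.3]), [546, 151, 94, 115, 2218]), (array([272.2, 271.2]), [247, 248, 52, 48, 1730]), (array([377.1, 271.9]), [351, 249, 52, 47, 1711]), (array([493.7, 295.7]), [482, 285, 24, 22, 395])]
held disc mid rel TCP (stage x,y,z) [ 0.0108 -0.0003 -0.1901] minus front disc x -> -0.011847655592566432 yaw diff 0.0001
11.6667 [1.1000e-01 3.0000e-02 3.4543e+02] [-0.29  0.27 -5.28]
336 [-6.0000e-02  1.0000e-02  3.3575e+02] [0.53 0.89 0.91] [ 0.01 -0.02  0.01] 12.12
335 [2.0000e-02 4.0000e-02 3.3502e+02] [-0.16  0.98  0.73] [ 0.02  0.02 -0.  ] 12.37
334 [-2.0000e-02 -6.0000e-02  3.3396e+02] [ 0.08 -0.69  0.33] [0.01 0.01 0.02] 12.62
333 [-3.0000e-02 -2.0000e-02  3.3291e+02] [ 0.61 -0.31 -0.07] [0.03 0.01 0.02] 12.87
332 [-3.0000e-02  0.0000e+00  3.3192e+02] [ 1.05 -0.08  0.06] [-0.06 -0.03 -0.01] 13.12
331 [-3.0000e-02  2.0000e-02  3.3095e+02] [ 0.19 -0.17 -0.07] [ 0.06 -0.03  0.03] 13.37
330 [-2.0000e-02 -2.0000e-02  3.2992e+02] [ 0.19 -0.5   0.32] [ 0.01 -0.    0.05] 13.62
329 [-2.0000e-02 -1.0000e-02  3.2894e+02] [ 0.04 -0.43 -0.01] [ 0.   -0.01  0.01] 13.87
328 [-4.0000e-02 -1.0000e-02  3.2792e+02] [ 0.1  -0.19  0.59] [ 0.   -0.04  0.02] 14.12
327 [-2.0000e-02 -1.0000e-02  3.2693e+02] [ 0.75 -0.59  0.47] [ 0.07 -0.06 -0.04] 14.37
326 [-2.0000e-02 -2.0000e-02  3.2593e+02] [ 0.   -0.74  0.84] [0.05 0.06 0.05] 14.62
325 [-0.0000e+00 -3.0000e-02  3.2493e+02] [-0.27  0.06 -0.5 ] [-0.03 -0.07  0.06] 14.87
324 [-3.0000e-02 -3.0000e-02  3.2392e+02] [ 0.47 -0.25  0.64] [ 0.02 -0.02 -0.  ] 15.12
```

```bash
python3 - <<'E'
from h import *
base=np.load("base.npy");x=y=0
for z in np.arange(323,305,-1.):
    go(x,y,z,.03);P,F,s=st(base);print(z,P.round(2),F.round(2),s['torque'].round(2),round(s['time'],2))
    if np.abs(F[:2]).max()>4 or F[2]>8:break
E
```

```text
323.0 [6.00e-02 2.00e-02 3.23e+02] [ 0.79 -1.12  0.44] [-0.01 -0.07  0.  ] 15.37
322.0 [ 2.7000e-01 -1.0000e-02  3.2214e+02] [ 2.82 -0.34  1.23] [ 0.22 -0.45 -0.01] 15.62
321.0 [4.300e-01 4.000e-02 3.213e+02] [ 4.58 -1.01  2.83] [ 0.23 -0.81 -0.03] 15.87
```

```bash
python3 - <<'E'
from h import *
base=np.load("base.npy");x=.8;y=0;z=321.
for k in range(16):
    go(x,y,z,.03);P,F,s=st(base);print(round(x,2),z,P.round(2),F.round(2),s['torque'].round(2),round(s['time'],2))
    if abs(F[1])>5 or F[2]>14: break
    if abs(F[0])>1.2: x+=np.clip(.12*F[0],-.5,.5)
    if abs(F[0])<2.5: z-=1.
E
```

```text
0.8 321.0 [8.8000e-01 4.0000e-02 3.2104e+02] [ 3.39 -0.84  1.87] [ 0.22 -0.55 -0.04] 16.12
1.21 321.0 [ 1.1100e+00 -1.0000e-02  3.2091e+02] [ 2.4  -0.47  2.46] [ 0.18 -0.4  -0.03] 16.37
1.49 320.0 [1.49e+00 1.00e-02 3.20e+02] [3.47 0.86 2.44] [ 0.16 -0.38 -0.06] 16.62
1.91 320.0 [1.7000e+00 2.0000e-02 3.1995e+02] [0.72 0.1  4.34] [ 0.05  0.06 -0.01] 16.87
1.91 319.0 [1.9200e+00 1.0000e-01 3.1915e+02] [ 0.04 -0.69  7.29] [-0.03  0.09  0.06] 17.12
1.91 318.0 [1.9100e+00 9.0000e-02 3.1799e+02] [-0.23 -0.58  7.69] [ 0.07  0.05 -0.05] 17.37
1.91 317.0 [1.9400e+00 7.0000e-02 3.1705e+02] [-0.97  0.73  7.98] [ 0.06  0.11 -0.03] 17.62
1.91 316.0 [1.9700e+00 6.0000e-02 3.1607e+02] [-0.1   0.74  9.45] [ 0.16  0.06 -0.06] 17.87
1.91 315.0 [1.9700e+00 6.0000e-02 3.1509e+02] [-0.53 -0.17  9.67] [ 0.1   0.13 -0.02] 18.12
1.91 314.0 [1.9800e+00 1.2000e-01 3.1417e+02] [-0.65 -0.24 11.21] [0.08 0.13 0.01] 18.37
1.91 313.0 [1.9000e+00 5.0000e-02 3.1297e+02] [-0.89  1.49  9.46] [0.15 0.12 0.01] 18.62
1.91 312.0 [ 1.7200e+00 -1.1000e-01  3.1156e+02] [ 0.46 -0.06  5.33] [ 0.23  0.05 -0.04] 18.87
1.91 311.0 [ 1.6300e+00 -2.1000e-01  3.1038e+02] [-0.24  0.51 -0.07] [ 0.27  0.03 -0.01] 19.12
1.91 310.0 [ 1.6200e+00 -2.5000e-01  3.0939e+02] [-0.04  0.93 -3.47] [ 0.21 -0.01  0.03] 19.37
1.91 309.0 [ 1.6400e+00 -2.2000e-01  3.0849e+02] [ 0.26 -0.42 -5.1 ] [ 0.17 -0.06  0.04] 19.62
1.91 308.0 [ 1.6900e+00 -2.1000e-01  3.0757e+02] [-0.09 -0.48 -7.28] [ 0.09 -0.03 -0.01] 19.87
```

```bash
python3 - <<'E'
from h import *
base=np.load("base.npy");x=1.75;y=-.1;z=307.
for k in range(14):
    go(x,y,z,.03);bot.pause(.1);P,F,s=st(base);print(round(x,2),round(y,2),z,P.round(2),F.round(2),s['torque'].round(2),round(s['time'],2))
    if F[2]>9: break
    if abs(F[1])>1.5: y+=np.clip(.1*F[1],-.5,.5)
    if abs(F[0])>1.5: x+=np.clip(.1*F[0],-.5,.5)
    if abs(F[1])<3: z-=.5
E
```

```text
1.75 -0.1 307.0 [ 1.6700e+00 -7.0000e-02  3.0686e+02] [ 0.3   1.22 -6.38] [ 0.19  0.   -0.13] 20.22
1.75 -0.1 306.5 [1.7100e+00 1.0000e-01 3.0659e+02] [-0.95  2.1  -4.59] [ 0.37  0.3  -0.1 ] 20.57
1.75 0.11 306.0 [  1.77   0.42 306.2 ] [-0.77  2.79 -0.98] [ 0.62  0.53 -0.13] 20.92
1.75 0.39 305.5 [  1.84   0.62 305.98] [-3.34  1.34  7.71] [ 0.25  0.94 -0.15] 21.27
1.42 0.39 305.0 [  1.72   0.67 305.87] [-3.67  1.81 11.47] [ 0.11  1.06 -0.2 ] 21.62
```

```bash
python3 - <<'E'
from h import *
base=np.load("base.npy");x=1.1;y=.6;z=305.
for k in range(7):
    go(x,y,z,.03);bot.pause(.15);P,F,s=st(base);print(round(x,2),round(y,2),round(z,2),P.round(2),F.round(2),s['torque'].round(2),round(s['time'],2))
    if F[2]>16: break
    if abs(F[1])>.8: y+=np.clip(.1*F[1],-.4,.4)
    if abs(F[0])>.8: x+=np.clip(.1*F[0],-.4,.4)
    if F[2]<11: z-=.2
print(R.from_rotvec(s['tool_rot']).as_matrix().round(4).tolist(),s['joint_pos'].round(2))
im,d=cams.capture("side");cv2.imwrite("pics/s3.png",im[:,:,::-1]);cv2.imwrite("pics/s3c.png",cv2.resize(im[190:370,190:390,::-1],(660,594),interpolation=cv2.INTER_CUBIC))
E
```

```text
1.1 0.6 305.0 [  1.59   0.72 305.87] [-2.21  1.05 11.31] [ 0.06  0.84 -0.18] 22.02
0.88 0.71 305.0 [  1.54   0.72 305.89] [-2.41  0.65 10.92] [ 0.1   0.66 -0.21] 22.42
0.64 0.71 304.8 [  1.41   0.76 305.85] [-1.29  0.27 11.59] [ 0.04  0.67 -0.17] 22.82
0.51 0.71 304.8 [  1.38   0.73 305.87] [-1.22  0.34 11.86] [ 0.11  0.52 -0.17] 23.22
0.39 0.71 304.8 [  1.33   0.69 305.89] [-1.46  0.38 10.94] [ 0.09  0.47 -0.15] 23.62
0.24 0.71 304.6 [  1.28   0.72 305.85] [-0.41  0.66 12.74] [ 0.1   0.44 -0.19] 24.02
0.24 0.71 304.6 [  1.27   0.72 305.84] [-0.36  0.3  12.35] [ 0.04  0.44 -0.18] 24.42
[[0.2739, 0.0032, 0.9617], [-0.9617, 0.0008, 0.2739], [0.0001, -1.0, 0.0033]] [ 0.29  0.58 -1.05  1.89  0.6   1.02 -2.31]
```

View pics/s3c.png

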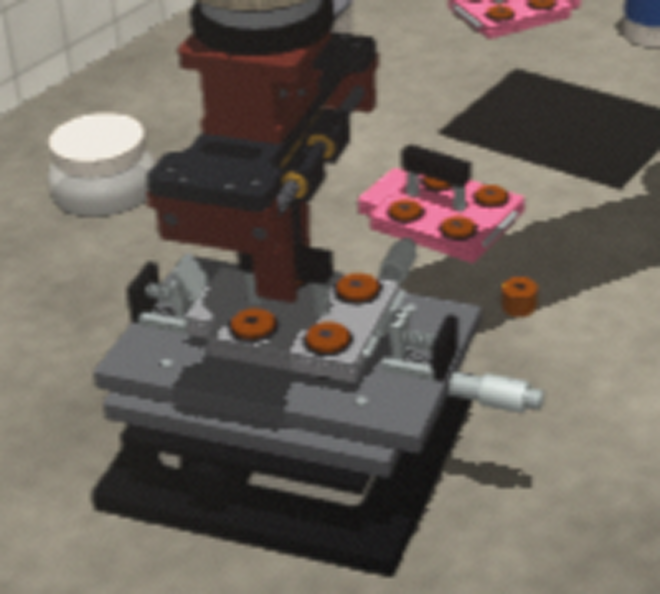

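```bash
python3 - <<'E'
from h import *
base=np.load("base.npy");x=.6;z=304.6
for y in(1.1,.3,.72):
    go(x,y,z,.03);bot.pause(.2);P,F,s=st(base);print(x,y,z,P.round(2),F.round(2),s['torque'].round(2),round(s['time'],2))
go(x,.72,304.3,.03);bot.pause(.3);P,F,s=st(base);print(P.round(2),F.round(2),s['torque'].round(2))
# relieve the push, then let go and rise
go(1.2,.72,305.6,.03);bot.pause(.2);P,F,s=st(base);print("relieved",P.round(2),F.round(2),s['torque'].round(2))
fingers.open_jaws();bot.pause(.2);P,F,s=st(base);print("open",P.round(2),F.round(2),s['grip_width'],s['time'])
go(1.2,.72,385,.1);bot.pause(.3);T=wpose();im,d=cams.capture("wrist");np.savez("pics/fin.npz",d=d,T=T);cv2.imwrite("pics/fin.png",im[:,:,::-1])
i=cams.camera_info("wrist");P=cloud(d,i,T@i['hand_eye'])
loc=(P-HOME)@S.T*1e3
am=(im[...,0].astype(int)-im[...,2]>60).astype(np.uint8);n,l,q,c=cv2.connectedComponentsWithStats(am)
for k in range(1,n):
    if q[k,4]>300: print("amber",c[k].round(),np.median(loc[l==k],axis=0).round(2))
m=(np.abs(loc[...,0]-0)<50)&(np.abs(loc[...,1])<38)&(loc[...,2]>103)&(loc[...,2]<118)
A=np.c_[loc[m][:,:2],np.ones(m.sum())]
for _ in range(4):
    sol=np.linalg.lstsq(A,loc[m][:,2],rcond=None)[0];
    keep=abs(A@sol-loc[m][:,2])<1.5
    mm=np.zeros_like(m);mm[m]=keep;m=mm;A=np.c_[loc[m][:,:2],np.ones(m.sum())]
print("plane tilt x,y, z0",sol.round(4),m.sum(),read_state()['time'])
E
```

```text
0.6 1.1 304.6 [  1.43   0.87 305.82] [-2.85 -0.31 13.74] [-0.23  0.73 -0.22] 24.92
0.6 0.3 304.6 [  1.38   0.63 305.85] [-1.91  1.62 13.96] [ 0.16  0.74 -0.21] 25.37
0.6 0.72 304.6 [  1.4    0.77 305.83] [-1.88  0.83 13.7 ] [-0.02  0.66 -0.12] 25.82
[  1.42   0.83 305.82] [-1.92  1.13 16.02] [-0.2   0.84 -0.25]
relieved [  1.56   0.69 305.91] [0.59 0.59 9.27] [ 0.26  0.19 -0.19]
open [  1.2    0.73 305.58] [0.23 0.74 5.57] 0.08812068007869923 28.225
amber [601. 218.] [ -10.07 -258.38   14.95]
amber [288. 225.] [ 12.47  25.03 115.46]
amber [362. 226.] [ 11.81 -24.62 115.42]
amber [289. 287.] [-33.02  25.59 115.57]
amber [359. 288.] [-33.84 -24.04 115.62]
amber [501. 304.] [ -96.07 -176.07   18.6 ]
plane tilt x,y, z0 [-1.900000e-02  5.000000e-04  1.117403e+02] 5006 29.5167
```

View pics/fin.png

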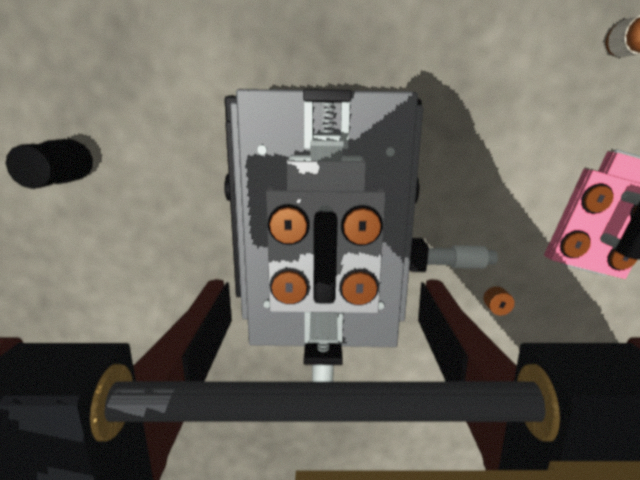

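```bash
python3 - <<'E'
from h import *
go(1.2,.72,450,.15)
im,d=cams.capture("side");cv2.imwrite("pics/s4c.png",cv2.resize(im[220:370,200:380,::-1],(720,600),interpolation=cv2.INTER_CUBIC))
E
```

```text
(no output)
```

View pics/s4c.png

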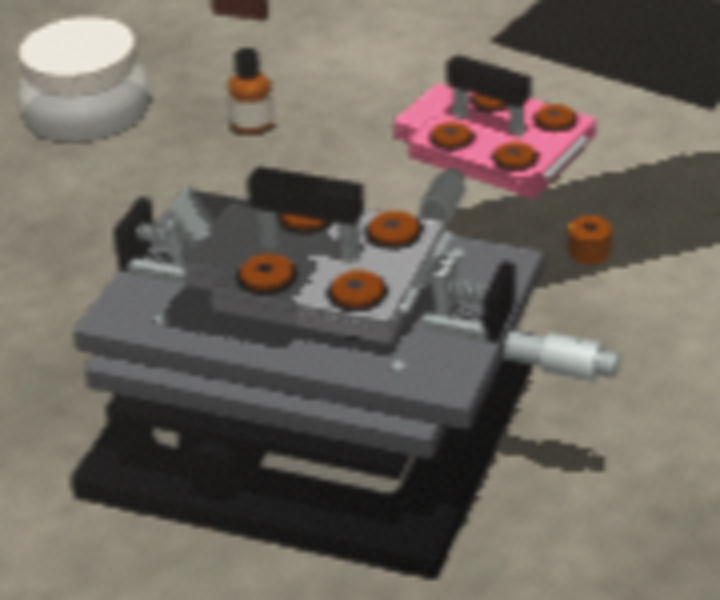

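The side crop shows the carrier level between the two catches, far one around (180,230) and near one around (445,280). The gripper is clear, and everything else visible stands where it was.

```bash
python3 -c "
from workcell import *
print(read_state()['time']);workorder.job_done()"
```

```text
30.15
the job is handed in; nothing more can be done
```

The light-grey carrier is seated on the stage's three balls, narrow end away from the robot. It is released, and I handed the job in at 30.2 s of robot time.

**How it went:**
- I took it by the bridge handle from the mat and lowered it by feel. The near catch touched first, so I shifted it about 1.9 mm in the stage's x until both catches pushed evenly.
- Passing the catches took about 11 N. The push then gave way and the springs pulled it down with up to 7 N. Near the bottom the carrier shifted about 0.7 mm sideways in y and came to rest.

**Checks that it is home:**
- Raising the push from 9 N to 16 N lowered it by only about 0.1 mm, and small sideways nudges met only small forces. The push never read above about 16 N.
- After release, the four disc tops lie within 0.2 mm of one height. The last side view shows the carrier level between both catches, with the gripper well clear and the things visible there undisturbed.

**Checks that disagreed:**
- The wrist camera first put the home about 1.5 mm off in x from where it actually seated. Its depth reading put the ball centres about 1 mm above where I now place the underside. Both are within its roughly 2 mm calibration.
- A rough plane fit of the plate showed a 0.019 slope in x. That fit mixed disc and plate points, so I relied on the disc heights instead.

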